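# Glue-up of two walnut blanks in a hand-pumped press

### The job

Lay the loose walnut blank flat on the bed of the pump press, in the open gap between the sprung pressing pad and the matching blank that already lies by the fence, parallel to it and with the ends level. Then pump the press with full strokes of its hand lever, from all the way up to all the way down, easing the handle back up each time and never letting it fly up, until both blanks are squeezed tight together against the fence and the pad is pushed back at least halfway to the ram head behind it; finish with the handle up and let go. Do not push the ram or pad by hand, and leave the sanding block and glue bottle where they are.

Things in the scene. Friction and masses are not known exactly. Their poses are not given: they have to be found in the camera images.
- blank: the loose walnut blank to be pressed: a plain dark brown wooden bar 140 x 48 x 32 mm (its x, y, z), lying on the table somewhere beside or in front of the press, 0.15 kg. Origin at the centre of its underside; x along its length, z up.
- mate: an identical walnut blank, 140 x 48 x 32 mm, loose, already lying on the press bed close to the fence (0 to 6 mm off it) with its length across the press. Origin at the centre of its underside, x along its length (nearly the press's x), its free side faces the press's -y.
- bed (a point): reference point of the press, on top of its dark steel base plate, 12 mm above the table; z up, x across the press, y along the ram towards the fence. The plate is 130 mm wide (x) and runs from y = -205 to +255 mm; between pad and fence it is flat and open above. The pump body (two blue cheek plates, 72 mm wide, up to 120 mm above the bed) takes y = -200 to -45 mm.
- fence_face (a point): point in the middle of the wooden fence's face towards the pad, 18 mm above the bed; axes as bed, y points into the fence. At bed y = +200 mm. The fence is fixed, 140 mm wide and 45 mm high.
- pad_face (a point): centre of the front face of the pressing pad (upright wooden plate, 100 mm wide in x, 12 mm thick, 30 mm high), 18 mm above the bed; axes as bed, +y towards the fence. At the start the open gap to the mate is about 105 to 135 mm. The pad rides on two pins, sprung, 30 mm in front of the ram's steel head plate.
- pivot (a point): axle of the hand lever, 101 mm above the bed, at bed (0, -100 mm); axes as bed. The lever turns about the x axis through this point.
- handle (a point): centre of the lever's handle: a level black rubber cross bar 24 mm in diameter, 130 mm long along the press's x, joined at its middle by a 16 mm steel shank. 200 mm from the pivot, on its -y side: when up 121 mm above and 159 mm (y) from it, when down 20 mm below and 199 mm from it. Push it from above at the middle, or pinch it beside the shank, fingers closing along y; it may turn in the fingers.
- lever (a joint): angle of the hand lever in rad: 0 is up (at rest), 0.75 all the way down. A spring brings it back up (about 4 N at the handle when up, 10 N when down); driving the ram adds up to about 7 N. Let go, it flies up.
- ram (a joint): travel of the ram in m towards the fence, 0 to 0.125; starts at 0 to 0.024. A ratchet pawl drives it on the down stroke only, in steps of 6 mm, about 22 to 30 mm for a full stroke; its own friction (18 N) keeps it where it is on the up stroke.
- pad (a joint): how far the pad is pushed back on its spring towards the ram head, in m: 0 is free, 0.015 halfway, 0.030 is against the head (from about 0.026 on the pawl slips under the load: more strokes are harmless but add nothing). It takes 8 N at halfway and 13 N at the end, and rises only once the blanks are against the fence.
- sander: bystander: a cork sanding block 100 x 60 mm with a round wooden grip on top, 54 mm high, on the table; it and the loose blank may have changed places. Origin at the centre of its underside.
- glue: bystander: closed yellow plastic glue bottle, 60 mm in diameter and 170 mm tall, standing beyond the fence end of the press. Origin at the centre of its underside.
There are look-alikes about, which are no part of the job. Leave any red or white look-alike of the mate alone.

How it is judged (in metres and radians):
On the way, in this order (a step that is already met when the one before it is completed fails the run):
1. the loose blank lies flat on the bed between pad and mate, parallel to it, ends level, and is let go (x of blank in the frame of mate between -0.012 and 0.012 m and z of blank in the frame of mate between -0.004 and 0.004 m and angle between blank's own z axis and vertical below 0.1 rad and linear speed of blank below 0.01 m/s and contact force between the fingers and blank below 0.1 N and y of blank in the frame of mate below -0.046 m and y of blank in the frame of pad_face above 0.02 m and angle between the x axis of blank and the x axis of mate, either way round below 0.2 rad), for 0.2 s.
2. the handle is pushed down through its full stroke (value of joint lever above 0.64 rad), for 0.05 s.
3. the handle is back up (value of joint lever below 0.08 rad), for 0.05 s.
4. the handle is pushed down through its full stroke (value of joint lever above 0.64 rad), for 0.05 s.
5. the handle is back up (value of joint lever below 0.08 rad), for 0.05 s.
6. the handle is pushed down through its full stroke (value of joint lever above 0.64 rad), for 0.05 s.
7. the handle is back up (value of joint lever below 0.08 rad), for 0.05 s.
At the end, for the whole second after the job is handed in: The two blanks lie flat, side by side, joint closed (within 2.5 mm), ends level within 12 mm, the mate against the fence (within 2.5 mm), the pad pushed back 13.5 mm or more, the handle fully up (within 0.06 rad), everything let go and still (x of blank in the frame of mate between -0.012 and 0.012 m and z of blank in the frame of mate between -0.004 and 0.004 m and angle between blank's own z axis and vertical below 0.1 rad and linear speed of each of blank, mate below 0.01 m/s and contact force between the fingers and blank below 0.1 N and y of blank in the frame of mate between -0.0505 and -0.045 m and angle between the x axis of blank and the x axis of mate, either way round below 0.05 rad and y of mate in the frame of fence_face above -0.0265 m and value of joint pad above 0.0135 m and value of joint lever below 0.06 rad); the robot touches nothing.
It fails at once if the handle flies up (faster than 2.5 rad/s) (velocity of joint lever below -2.5 rad/s).
It fails at once if the ram or pad is pushed by hand (contact force between the fingers and ram above 5 N).
It fails at once if the sanding block or glue bottle is moved by more than 30 mm (distance of any of sander, glue from where it was at the start of the episode above 0.03 m).
It also fails if it takes over 72 s, if anything falls off the work surface, if the arm or the gripper's body presses on something with over 40 N, if the wrist force passes 120 N, or if a joint passes its speed limit or range.

### The arm

A 7-joint arm with a two-finger parallel gripper is mounted at the origin on the work surface. World frame = base frame: x ahead of the robot, y to its left, z up, the work surface at z = 0. Lengths are in m, angles in degrees, forces in N, time in s.
With the tool pointing down it reaches from about 0.425 to 0.875 m from the base axis. Payload 4.7 kg.
Tool frame: the origin (TCP) lies at the centre of the arm's flange, where the gripper is bolted on; the fingertips stand 182 mm ahead of it and the grasp point (between the pads) lies 164 mm ahead of it; z points along the fingers, y is the line along which they close (so a half turn about z gives the same grasp; the last joint's range is limited). The gripper opens to 87 mm and grips with 3 to 60 N. Pads are 19 mm wide; open, the fingers measure 117 mm over their backs; the gripper's body (75 mm by 190 mm) begins 51 mm behind the grasp point.
Start: joints at [75.235, 18.392, -4.016, 83.108, 1.295, 78.541, -3.26], TCP at [0.174, -0.626, 0.405] pointing down, gripper open.
Joint ranges: [-163.93, 163.93], [-17.29, 119.83], [-79.2, 71.16], [3.27, 140.29], [-89.18, 269.18], [5.43, 117.66], [-154.24, 154.24]. Speed limits (degrees/s): [147.25, 147.25, 180, 180, 180, 180, 180].

### API

Orientations are given as [roll, pitch, yaw] about the fixed x, y, z axes, in that order (R = Rz(yaw) Ry(pitch) Rx(roll)).
In Python, from cell import env gives the robot as it stands. The module is installed in compiled form; this text tells all that it offers.
- The arm moves only by the tool step_arm, never from a script. Its argument "steps" is one flat list of numbers, 5 for each row, row after row: the opening, from 0 (shut) to 1 (fully open), then the shift along the tool's x, y, z in mm, then the turn about the tool's z in degrees. In form: [grip, dx, dy, dz, roll, grip, dx, dy, dz, roll, ...]. A call has 1 to 12 rows; each row shifts and turns the commanded pose from where the row before left it, along the tool's axes as they then stand; what a row does not reach is not made up. A row lasts 1/8 s, in which the tool goes at most 62.5 mm and 10.7 degrees, less where a joint would pass 70% of its speed; a pose out of reach is approached as far as the arm can. A call with a gripper value outside its range is refused whole. The fingers move at their own pace and stop on an object; "grip_force" is the grip in N (left out, the last holds). Time passes only in rows, so rows that do not move let the fingers close. It gives the time, the measured TCP pose, the force, the opening and the grip force at its end, in the units of the state.
- env.get_obs(): the state, without advancing time (a new reading comes with each control period).
- env.read_camera(name): name is "scene" or "side" or "wrist"; returns a dict with "image" (400x640x3 uint8, red, green, blue), "camera_matrix" (3x3 intrinsics, pixels), "distortion" ([k1, k2, p1, p2, k3] as OpenCV has them; the pictures are not rectified), "R" (3x3) and "t" (3): a world point X has camera coordinates R X + t. Camera axes: x right, y down, z forward; pixel columns grow to the right and rows downward; lengths in m; the calibration is good to about 2 mm. A picture is of the moment at which its call begins. There is no depth.
- env.sign_off(): hands the job in; it is judged then, once.
The state is a dict: "time_s": time; "qpos": joint angles; "joint_velocities": joint speeds; "effort": joint torques, N m; "tool_pos": TCP position; "tool_rot": TCP orientation; "force": force on the tool from outside, world axes, zero at the start; "wrist_torque": the same for the moment, N m; "grip_width": finger opening in m; "grasp_force": force on a finger pad.
Only numpy, scipy, OpenCV 4.12 (cv2) and the standard library are available. Lean on these libraries where they do the work, as an engineer would, in place of code of your own. Each camera call takes 0.05 s, during which the arm holds its last target. There are 200 camera calls.

## Working session

There is one attempt and no reset: what is moved stays moved. The work goes in short steps, Python scripts to look and compute and a tool call to move; the robot and the scene stay as the last step left them, time stands still between calls to the robot, and variables do not carry over. Pictures are saved under pics/ and viewed, at most 12 in all, crops included, and the job is handed in when it is done.

Besides the shell and the picture viewer there is one more tool, called after "Request:" as a command line: name --argument value ..., lists and objects as JSON in quotes. step_arm: Moves the arm, as the interface text tells. Its arguments: {"type":"object","properties":{"steps":{"type":"array","items":{"type":"number"}},"grip_force":{"type":"number"}},"required":["steps"]}

```bash
mkdir -p pics
cat > h.py <<'E'
import numpy as np, cv2, pickle
from cell import env
def shot(name, tag):
    c=env.read_camera(name); cv2.imwrite(f'pics/{tag}.png',c['image'][:,:,::-1]); pickle.dump(c,open(f'pics/{tag}.pkl','wb')); return c
def load(tag): return pickle.load(open(f'pics/{tag}.pkl','rb'))
def ray(c,uv):
    p=cv2.undistortPoints(np.array(uv,float).reshape(-1,1,2),np.array(c['camera_matrix']),np.array(c['distortion'])).reshape(-1,2)
    R=np.array(c['R']);t=np.array(c['t'])
    return -R.T@t,(np.c_[p,np.ones(len(p))])@R
def plane(c,uv,z):
    o,d=ray(c,uv); return o+d*((z-o[2])/d[:,2])[:,None]
def proj(c,X):
    R=np.array(c['R']);t=np.array(c['t'])
    return cv2.projectPoints(np.array(X,float).reshape(-1,3),cv2.Rodrigues(R)[0],t,np.array(c['camera_matrix']),np.array(c['distortion']))[0].reshape(-1,2)
E
python3 - <<'E'
from h import *
np.set_printoptions(precision=3,suppress=True)
for n in ['scene','side','wrist']:
    c=shot(n,n+'0'); R=np.array(c['R']); print(n,-R.T@np.array(c['t']),R[2])
a=np.vstack([load('scene0')['image'],load('side0')['image']])
cv2.imwrite('pics/both0.png',cv2.resize(a,None,fx=.75,fy=.75)[:,:,::-1])
print(env.get_obs())
E
```

```text
scene [1.099 0.795 1.069] [-0.472 -0.544 -0.694]
side [-0.083  0.93   1.211] [ 0.383 -0.574 -0.724]
wrist [ 0.255 -0.603  0.384] [-0.295 -0.08  -0.952]
{'time_s': 0.15, 'qpos': array([75.234, 18.429, -4.017, 83.158,  1.295, 78.541, -3.259]), 'joint_velocities': array([-0.071, -0.222,  0.068, -0.239,  0.043,  0.013,  0.015]), 'effort': array([ -0.   , -49.18 ,  -0.405, -31.288,  -0.064,   0.041,   0.   ]), 'tool_pos': array([ 0.174, -0.626,  0.404]), 'tool_rot': array([-179.917,    0.005,   15.578]), 'force': array([-0.457,  0.138,  0.047]), 'wrist_torque': array([-0.003,  0.037, -0.034]), 'grasp_force': 0.0, 'grip_width': 0.08693863692382602}
```

View pics/scene0.png

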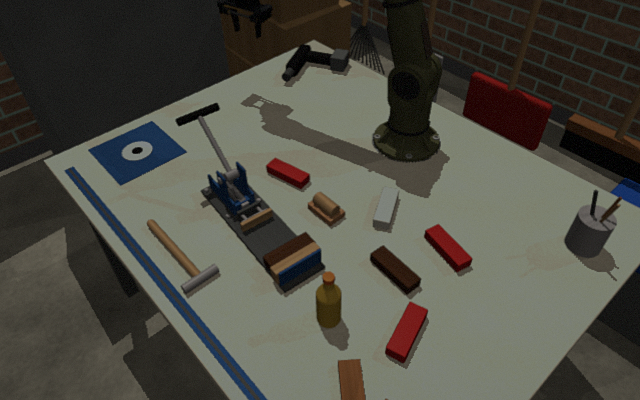

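View pics/side0.png

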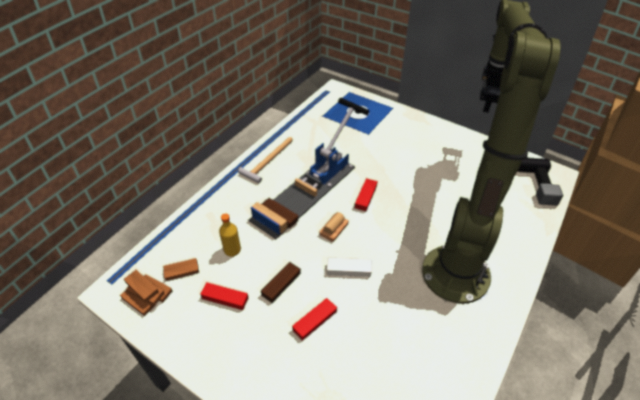

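The scene view shows the loose dark blank at (395,269), the mate at (290,250), the sander at (326,208), the glue bottle at (328,300) and the handle at (198,113). The side view shows the same layout, with the blank at (281,281) and the mate at (282,210). Next I'll crop closer to read corners.

Run:
```python
from h import *
a=load('scene0')['image']; b=load('side0')['image']
def cr(im,x,y,w,h,f): 
    o=cv2.resize(im[y:y+h,x:x+w],None,fx=f,fy=f,interpolation=cv2.INTER_CUBIC); return np.clip(o.astype(float)*1.3,0,255).astype(np.uint8)
A=cr(a,170,150,160,145,3.75) # 600x544
B=cr(a,365,240,60,55,3.33)[:180,:199]
C=cr(b,255,255,50,50,3.8)[:190,:190]
cv=np.zeros((550,800,3),np.uint8); cv[:A.shape[0],:600]=A[:550]; cv[:B.shape[0],600:600+B.shape[1]]=B; cv[200:200+C.shape[0],600:600+C.shape[1]]=C
cv2.imwrite('pics/crop1.png',cv[:,:,::-1])
```

```text
(no output)
```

View pics/crop1.png

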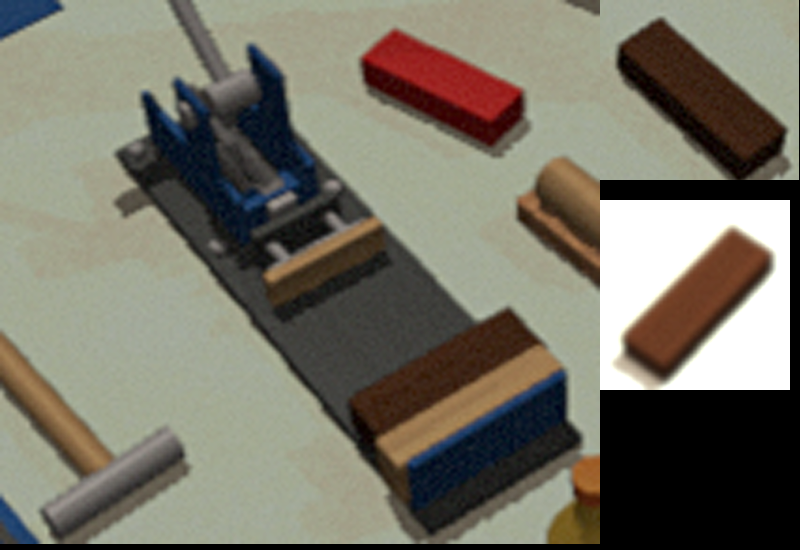

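Run:
```python
from h import *
np.set_printoptions(precision=4,suppress=True)
s=load('scene0'); d=load('side0')
A=lambda P:[(170+x/3.75,150+y/3.75) for x,y in P]
B=lambda P:[(365+(x-600)/3.33,240+y/3.33) for x,y in P]
C=lambda P:[(255+(x-600)/3.8,255+(y-200)/3.8) for x,y in P]
def rep(n,P): 
    print(n,P[:,:2].tolist().__repr__() if 0 else '\n',P[:,:2]); 
    for i in range(len(P)-1): print('  len',np.linalg.norm(P[i+1]-P[i]), 'ang',np.degrees(np.arctan2(*(P[i+1]-P[i])[1::-1])))
rep('mate rear top',plane(s,A([(351,402),(513,310)]),.044))
rep('fence inner top',plane(s,A([(378,438),(540,347)]),.057))
rep('fence outer top',plane(s,A([(410,468),(563,375)]),.057))
rep('pad front top',plane(s,A([(266,272),(383,225)]),.045))
rep('bed front corners + rear',plane(s,A([(578,437),(432,528),(117,152)]),.012))
rep('blank scene',plane(s,B([(662,18),(618,50),(742,160),(785,128)]),.032))
rep('blank side',plane(d,C([(733,230),(772,255),(663,368),(625,340)]),.032))
# handle triangulate
def black(c,x0,y0,x1,y1):
    im=c['image'][y0:y1,x0:x1].max(2); m=im<40; ys,xs=np.nonzero(m); r=cv2.minAreaRect(np.c_[xs,ys].astype(np.float32)); return (r[0][0]+x0,r[0][1]+y0),r[1],m.sum()
for c,w in ((s,(170,98,225,130)),(d,(335,92,372,120))):
    print(black(c,*w))
```

```text
mate rear top 
 [[0.6804 0.0964]
 [0.5432 0.1099]]
  len 0.13785275260309773 ang 174.37375866258668
fence inner top 
 [[0.6909 0.1417]
 [0.5588 0.157 ]]
  len 0.13302139750854278 ang 173.35787357502616
fence outer top 
 [[0.6905 0.1753]
 [0.5637 0.1864]]
  len 0.1272483466393047 ang 175.0034567762994
pad front top 
 [[ 0.6533 -0.0416]
 [ 0.5603 -0.02  ]]
  len 0.09545107797961089 ang 166.93458341559364
bed front corners + rear 
 [[ 0.5692  0.2072]
 [ 0.6922  0.196 ]
 [ 0.651  -0.2585]]
  len 0.12342314844034184 ang -5.23358872477605
  len 0.45637611927934296 ang -95.16943437001139
blank scene 
 [[0.4157 0.2749]
 [0.4649 0.2733]
 [0.4721 0.4061]
 [0.4265 0.4092]]
  len 0.049275146219032506 ang -1.8689203477507337
  len 0.13297287008418093 ang 86.91405419346091
  len 0.045720974283894045 ang 176.08004991434774
blank side 
 [[0.4548 0.2765]
 [0.4136 0.279 ]
 [0.4229 0.4137]
 [0.4633 0.4103]]
  len 0.04131727784766423 ang 176.4862187842278
  len 0.13502012605817745 ang 86.03297556659469
  len 0.04054587674815743 ang -4.901589996370757
((193.27585792541504, 104.1896562576294), (28.782777786254883, 44.5668830871582), np.int64(366))
((352.98722648620605, 106.52737331390381), (30.02486801147461, 4.712152481079102), np.int64(114))
```

Request:
step_arm --steps '[1,38.6,-43.4,-4,0,1,38.6,-43.4,-4,0,1,38.6,-43.4,-4,0,1,38.6,-43.4,-4,0,1,38.6,-43.4,-4,0,1,38.6,-43.4,-4,0,1,38.6,-43.4,-4,0,1,38.6,-43.4,-4,0,1,38.6,-43.4,-4,0,1,38.6,-43.4,-4,0,1,38.6,-43.4,-4,0,1,38.6,-43.4,-4,0]' --grip_force 25

```text
time_s: 1.65
tool_pos: [0.4811, 0.0017, 0.4529]
tool_rot: [179.9, -0.0, 15.5]
force: [1.1, 0.8, 0.3]
grip_width: 0.0873
grasp_force: 0.0
```

```bash
cat >> h.py <<'E'
def plan(x,y,z,yaw,n,grip=1):
    "rows (n) from the measured pose to a tool-down TCP pose, mm/deg"
    o=env.get_obs(); p=np.array(o['tool_pos']); w=o['tool_rot'][2]; dy=(yaw-w+180)%360-180
    d=(np.array([x,y,z])-p)/n*1000; rows=[]
    for i in range(n):
        a=np.radians(w+dy*i/n); c,s=np.cos(a),np.sin(a)
        rows.append([grip,round(c*d[0]+s*d[1],1),round(s*d[0]-c*d[1],1),round(-d[2],1),round(-dy/n,2)])
    print(o['time_s'],p.round(4),np.round(o['tool_rot'],2)); print(rows)
E
python3 - <<'E'
from h import *
plan(.442,.343,.30,86.5,9)
E
```

```text
1.65 [0.4811 0.0017 0.4529] [ 1.7994e+02 -2.0000e-02  1.5550e+01]
[[1, np.float64(6.0), np.float64(-37.7), np.float64(17.0), np.float64(-7.88)], [1, np.float64(11.1), np.float64(-36.5), np.float64(17.0), np.float64(-7.88)], [1, np.float64(16.0), np.float64(-34.7), np.float64(17.0), np.float64(-7.88)], [1, np.float64(20.6), np.float64(-32.1), np.float64(17.0), np.float64(-7.88)], [1, np.float64(24.8), np.float64(-29.0), np.float64(17.0), np.float64(-7.88)], [1, np.float64(28.6), np.float64(-25.3), np.float64(17.0), np.float64(-7.88)], [1, np.float64(31.8), np.float64(-21.2), np.float64(17.0), np.float64(-7.88)], [1, np.float64(34.4), np.float64(-16.6), np.float64(17.0), np.float64(-7.88)], [1, np.float64(36.3), np.float64(-11.7), np.float64(17.0), np.float64(-7.88)]]
```

Request:
step_arm --steps '[1,6,-37.7,17,-7.9,1,11.1,-36.5,17,-7.9,1,16,-34.7,17,-7.9,1,20.6,-32.1,17,-7.9,1,24.8,-29,17,-7.9,1,28.6,-25.3,17,-7.9,1,31.8,-21.2,17,-7.9,1,34.4,-16.6,17,-7.9,1,36.3,-11.7,17,-7.9,1,0,0,0,0]'

```text
time_s: 2.9
tool_pos: [0.4392, 0.3437, 0.2982]
tool_rot: [-179.8, -0.1, 87.0]
force: [0.1, -0.1, -0.1]
grip_width: 0.087
grasp_force: 0.0
```

Run:
```python
from h import *
c=shot('wrist','w1')
im=c['image']; h=cv2.cvtColor(im,cv2.COLOR_RGB2HSV)
m=((im.max(2)<110)&(im[:,:,0].astype(int)>im[:,:,2]*1.4)).astype(np.uint8)
m=cv2.morphologyEx(m,cv2.MORPH_OPEN,np.ones((5,5)))
n,l,st,ce=cv2.connectedComponentsWithStats(m)
for i in range(1,n):
    if st[i,4]>300: print(st[i],ce[i],im[l==i].mean(0))
print(env.get_obs()['tool_pos'],env.get_obs()['tool_rot'])
```

```text
[ 608   26   32   68 1058] [626.88185255  60.25992439] [76.92060491 48.94612476 24.59640832]
[370  35  22  58 461] [380.30368764  63.6681128 ] [83.90455531 13.04555315 10.34056399]
[ 167   84   20  153 2085] [176.1793765  157.26522782] [80.51942446 11.21966427  9.53333333]
[ 303  125   58  106 3634] [326.93478261 164.52889378] [75.82278481 45.45129334 24.49834893]
[ 523  180  117   89 6164] [583.57787151 217.50227125] [97.26314082 76.15817651  3.55548345]
[157 268  22  52 564] [165.12056738 293.20744681] [75.87411348 58.73049645 24.70567376]
[467 268  24  52 561] [480.70231729 292.67023173] [75.57219251 58.60249554 25.00891266]
[ 300  329  291   23 4842] [454.67224287 341.8323007 ] [82.80028914 64.35790995 25.76807105]
[0.44035228 0.34213306 0.2988192 ] [-1.79852881e+02  8.92452487e-03  8.68103241e+01]
```

View pics/w1.png

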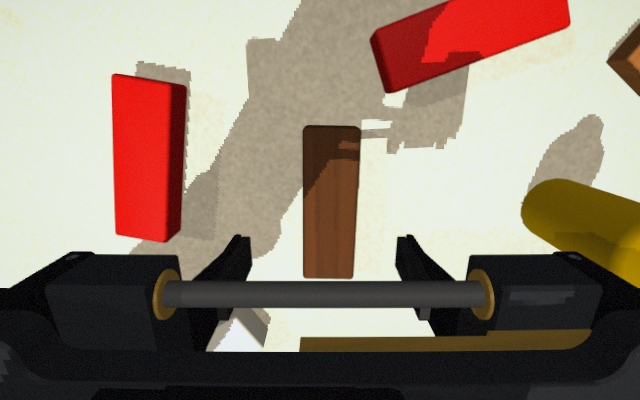

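The wrist view shows the blank upright in the image, with corners near (303,126), (360,126), (353,277) and (303,277). It lies between the fingers.

Run:
```python
from h import *
np.set_printoptions(precision=4,suppress=True)
c=load('w1'); P=plane(c,[(304,127),(359,127),(353,277),(304,277)],.032)[:,:2]
print(P,P.mean(0)); 
for i in range(4): v=P[(i+1)%4]-P[i]; print(np.linalg.norm(v),np.degrees(np.arctan2(v[1],v[0])))
print(plane(c,[(304,127),(359,127),(353,277),(304,277)],.032+0)[:,2])
```

```text
[[0.4253 0.4116]
 [0.4693 0.4093]
 [0.4615 0.2721]
 [0.4155 0.2744]] [0.4429 0.3419]
0.044042145150150765 -2.941678255642257
0.1374387984362166 -93.2443697974469
0.04607710366383578 177.15800227621503
0.13754475686550596 85.90813226190802
[0.032 0.032 0.032 0.032]
```

Request:
step_arm --steps '[1,0,2.7,30,0.4,1,0,0,40,0,1,0,0,30,0,1,0,0,9,0,1,0,0,0,0,0,0,0,0,0,0,0,0,0,0,0,0,0,0,0,0,0,0,0,0]'

```text
time_s: 4.08
tool_pos: [0.4441, 0.3411, 0.1909]
tool_rot: [180.0, -0.0, 86.3]
force: [-0.4, 1.2, -0.4]
grip_width: 0.0551
grasp_force: 0.0
```

Request:
step_arm --steps '[0,0,0,0,0,0,0,0,0,0,0,0,0,0,0,0,0,0,-20,0,0,0,0,-50,0,0,0,0,-50,0]'

```text
time_s: 4.82
tool_pos: [0.4437, 0.3411, 0.3127]
tool_rot: [-180.0, -0.0, 86.3]
force: [1.6, -0.8, 0.5]
grip_width: 0.0477
grasp_force: 25.0
```

Run:
```python
from h import *
print(env.get_obs()['grip_width'],env.get_obs()['grasp_force'])
th=np.radians(-5.5); o=np.array([.6071,-.0523]); y=np.array([-np.sin(th),np.cos(th)]); x=np.array([np.cos(th),np.sin(th)])
t=o-.010*x+.087*y; print(t)
plan(t[0],t[1],.30,-5.5,10,0)
```

```text
0.047745525598478965 24.995811441913247
[0.60548462 0.03525793]
4.825 [0.4437 0.3411 0.3127] [-1.7999e+02 -1.0000e-02  8.6310e+01]
[[0, np.float64(-29.5), np.float64(18.1), np.float64(1.3), np.float64(9.18)], [0, np.float64(-26.2), np.float64(22.6), np.float64(1.3), np.float64(9.18)], [0, np.float64(-22.3), np.float64(26.5), np.float64(1.3), np.float64(9.18)], [0, np.float64(-17.8), np.float64(29.7), np.float64(1.3), np.float64(9.18)], [0, np.float64(-12.8), np.float64(32.1), np.float64(1.3), np.float64(9.18)], [0, np.float64(-7.5), np.float64(33.8), np.float64(1.3), np.float64(9.18)], [0, np.float64(-2.0), np.float64(34.5), np.float64(1.3), np.float64(9.18)], [0, np.float64(3.5), np.float64(34.4), np.float64(1.3), np.float64(9.18)], [0, np.float64(9.0), np.float64(33.4), np.float64(1.3), np.float64(9.18)], [0, np.float64(14.2), np.float64(31.6), np.float64(1.3), np.float64(9.18)]]
```

Request:
step_arm --steps '[0,-29.5,18.1,1,9.2,0,-26.2,22.6,1,9.2,0,-22.3,26.5,1,9.2,0,-17.8,29.7,1,9.2,0,-12.8,32.1,1,9.2,0,-7.5,33.8,1,9.2,0,-2,34.5,1,9.2,0,3.5,34.4,1,9.2,0,9,33.4,1,9.2,0,14.2,31.6,1,9.2,0,0,0,0,0]'

```text
time_s: 6.2
tool_pos: [0.6062, 0.031, 0.3013]
tool_rot: [179.9, -0.1, -6.1]
force: [0.8, 0.1, -2.1]
grip_width: 0.048
grasp_force: 25.0
```

Run:
```python
from h import *
shot('wrist','w2'); shot('scene','s2'); shot('side','d2')
def cr(im,x,y,w,h,f): return cv2.resize(im[y:y+h,x:x+w],None,fx=f,fy=f,interpolation=cv2.INTER_CUBIC)
A=load('w2')['image']; B=cr(load('s2')['image'],235,190,100,100,2); C=cr(load('d2')['image'],230,150,130,100,2)
cv=np.zeros((600,640,3),np.uint8); cv[:400]=A; cv[400:,:200]=B; cv[400:,200:460]=C
cv2.imwrite('pics/m2.png',cv[:,:,::-1]); print(env.get_obs()['tool_pos'],env.get_obs()['tool_rot'])
```

```text
[0.60486099 0.03596887 0.30136454] [-1.79939750e+02 -1.18687969e-02 -5.60764949e+00]
```

View pics/m2.png

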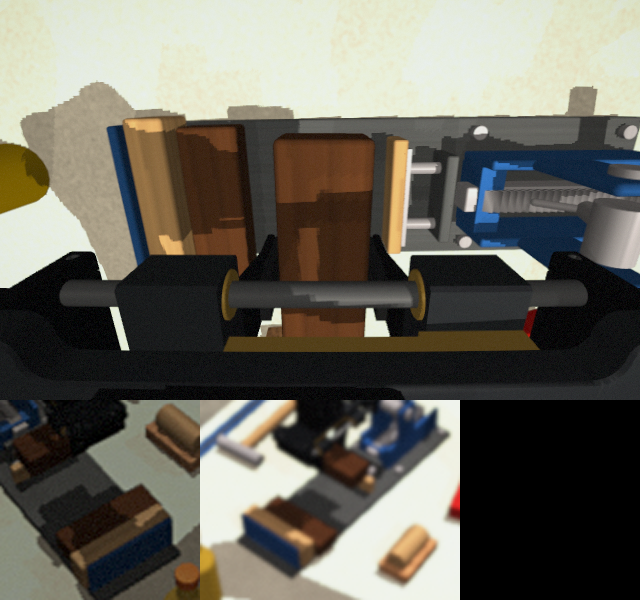

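The wrist view shows the mate's top far edge at (180–240,126), its free edge running down to about (252,262), the pad's top front edge at (387,140)–(386,250), and the far end of the held blank at (275–372,138).

Run:
```python
from h import *
np.set_printoptions(precision=4,suppress=True)
c=load('w2')
th=np.radians(-5.5); o=np.array([.6071,-.0523]); R=np.array([[np.cos(th),np.sin(th)],[-np.sin(th),np.cos(th)]])
def b(n,uv,z): P=plane(c,uv,z)[:,:2]; print(n,'\n',np.c_[P,(P-o)@R.T])
b('mate far L,R, near R',[(180,127),(240,126),(248,230)],.044)
b('fence inner far',[(180,117),(190,200)],.057)
b('pad front top far, lower',[(387,140),(386,250)],.045)
b('blank far, right/left side down',[(275,138),(372,138),(278,230),(369,230)],.1425)
b('plate edge far',[(250,122),(560,117)],.012)
```

```text
mate far L,R, near R 
 [[ 0.6842  0.1344  0.0589  0.1933]
 [ 0.6798  0.0878  0.0589  0.1465]
 [ 0.5932  0.0974 -0.0282  0.1477]]
fence inner far 
 [[0.6915 0.1266 0.0668 0.1861]
 [0.6286 0.1343 0.0035 0.1878]]
pad front top far, lower 
 [[ 0.6572 -0.0244  0.0472  0.0326]
 [ 0.562  -0.0196 -0.048   0.0283]]
blank far, right/left side down 
 [[0.6768 0.0458 0.06   0.1043]
 [0.6721 0.0017 0.0595 0.06  ]
 [0.6315 0.0513 0.0144 0.1055]
 [0.6266 0.0058 0.0139 0.0597]]
plate edge far 
 [[ 0.6809  0.0873  0.0601  0.146 ]
 [ 0.6573 -0.1842  0.0626 -0.1265]]
```

Request:
step_arm --steps '[0,0,-5,30,0.4,0,0,0,40,0,0,0,0,20,0,0,0,0,8,0,0,0,0,0,0]'

```text
time_s: 6.98
tool_pos: [0.6061, 0.0404, 0.2038]
tool_rot: [-180.0, -0.1, -6.1]
force: [-0.1, 0.2, -0.9]
grip_width: 0.0481
grasp_force: 25.0
```

Request:
step_arm --steps '[0,0,0,0.8,0,0,0,0,0,0,0.7,0,0,0,0,0.7,0,0,0,0,0.7,0,0,0,0,0.7,0,0,-20,0,0.7,0,0,-50,0,0.7,0,0,-60,0,0.7,0,0,-60,0,1,0,0,-30,0,1,0,0,0,0]'

```text
time_s: 8.35
tool_pos: [0.6061, 0.0406, 0.4268]
tool_rot: [-180.0, -0.4, -6.1]
force: [-0.7, -0.6, -1.0]
grip_width: 0.0734
grasp_force: 0.0
```

Run:
```python
from h import *
shot('wrist','w3'); shot('scene','s3'); shot('side','d3')
def cr(im,x,y,w,h,f): return cv2.resize(im[y:y+h,x:x+w],None,fx=f,fy=f,interpolation=cv2.INTER_CUBIC)
A=load('w3')['image']; B=cr(load('s3')['image'],235,190,100,100,2); C=cr(load('s3')['image'],160,80,100,100,2); D=cr(load('d3')['image'],325,80,66,66,3)
cv=np.zeros((600,640,3),np.uint8); cv[:400]=A; cv[400:,:200]=B; cv[400:,200:400]=C; cv[400:598,400:598]=D
cv2.imwrite('pics/m3.png',cv[:,:,::-1]); print(env.get_obs()['tool_pos'],env.get_obs()['tool_rot'],env.get_obs()['time_s'])
```

```text
[0.60527031 0.0397316  0.42142883] [ 1.79971558e+02  6.33440131e-02 -6.12104869e+00] 8.5
```

View pics/m3.png

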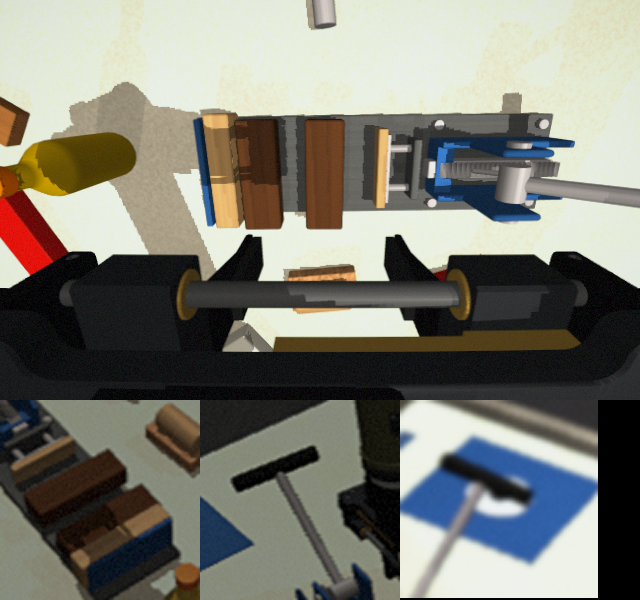

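The blank lies flat in the gap, at wrist view (306–344,121–228), parallel to the mate at (240–283,120–228) with its ends level. The handle bar's centre is at about (197.5,114.5) in scene and (354,106) in side.

Run:
```python
from h import *
np.set_printoptions(precision=4,suppress=True)
s=load('s3'); d=load('d3')
def tri(u,v):
    o1,a=ray(s,[u]);o2,b=ray(d,[v]);a=a[0];b=b[0]
    k=np.linalg.lstsq(np.c_[a,-b],o2-o1,rcond=None)[0]; p=o1+k[0]*a;q=o2+k[1]*b; return (p+q)/2,np.linalg.norm(p-q)
S=lambda x,y:(160+(x-200)/2,80+(y-400)/2); D=lambda x,y:(325+(x-400)/3,80+(y-400)/3)
print('c',tri(S(275,469),D(487,478)))
print('ends',tri(S(236,484),D(445,462)),tri(S(316,456),D(529,494)))
print('z plane',plane(s,[S(275,469)],.234),plane(d,[D(487,478)],.234))
c=load('w3')
P=plane(c,[(238,122),(552,114),(432,118)],.012)[:,:2]; v=P[0]-P[1];print(P,np.degrees(np.arctan2(v[1],v[0]))-90)
th=np.radians(-5.5); o=np.array([.6071,-.0523]); y=np.array([-np.sin(th),np.cos(th)]); x=np.array([np.cos(th),np.sin(th)])
for t in (-.159-.1,-.1-.199,-.3): print(o+t*y)
```

```text
c (array([ 0.5816, -0.3139,  0.2314]), np.float64(0.0008402731709231117))
ends (array([ 0.6428, -0.3159,  0.2328]), np.float64(0.0047141384091191766)) (array([ 0.5193, -0.3051,  0.2329]), np.float64(0.007273266345421107))
z plane [[ 0.583  -0.3113  0.234 ]] [[ 0.5796 -0.31    0.234 ]]
[[ 0.6812  0.143 ]
 [ 0.6496 -0.2592]
 [ 0.6599 -0.1042]] -4.502447770750464
[ 0.5823 -0.3101]
[ 0.5784 -0.3499]
[ 0.5783 -0.3509]
```

Run:
```python
from h import *
plan(.556,-.3085,.47,-5.5,9)
```

```text
8.5 [0.6053 0.0397 0.4214] [ 1.7997e+02  6.0000e-02 -6.1200e+00]
[[1, np.float64(-1.3), np.float64(39.1), np.float64(-5.4), np.float64(-0.07)], [1, np.float64(-1.4), np.float64(39.1), np.float64(-5.4), np.float64(-0.07)], [1, np.float64(-1.4), np.float64(39.1), np.float64(-5.4), np.float64(-0.07)], [1, np.float64(-1.5), np.float64(39.1), np.float64(-5.4), np.float64(-0.07)], [1, np.float64(-1.5), np.float64(39.0), np.float64(-5.4), np.float64(-0.07)], [1, np.float64(-1.6), np.float64(39.0), np.float64(-5.4), np.float64(-0.07)], [1, np.float64(-1.6), np.float64(39.0), np.float64(-5.4), np.float64(-0.07)], [1, np.float64(-1.6), np.float64(39.0), np.float64(-5.4), np.float64(-0.07)], [1, np.float64(-1.7), np.float64(39.0), np.float64(-5.4), np.float64(-0.07)]]
```

Request:
step_arm --steps '[1,-1.4,39,-12,0,1,-1.4,39,-12,0,1,-1.5,39,-12,0,1,-1.5,39,-12,-0.6,1,-1.5,39,0,0,1,-1.5,39,0,0,1,-1.6,39,0,0,1,-1.6,39,0,0,1,-1.6,39,0,0,1,0,0,0,0]'

```text
time_s: 9.75
tool_pos: [0.5549, -0.3127, 0.4673]
tool_rot: [180.0, 0.2, -5.9]
force: [-0.8, -0.2, 0.3]
grip_width: 0.0868
grasp_force: 0.0
```

Run:
```python
from h import *
shot('wrist','w4'); plan(.556,-.3085,.398,-5.5,2)
```

```text
9.8 [ 0.5559 -0.31    0.4678] [-179.91    0.19   -5.72]
[[1, np.float64(-0.0), np.float64(-0.7), np.float64(34.9), np.float64(-0.11)], [1, np.float64(-0.0), np.float64(-0.7), np.float64(34.9), np.float64(-0.11)]]
```

View pics/w4.png

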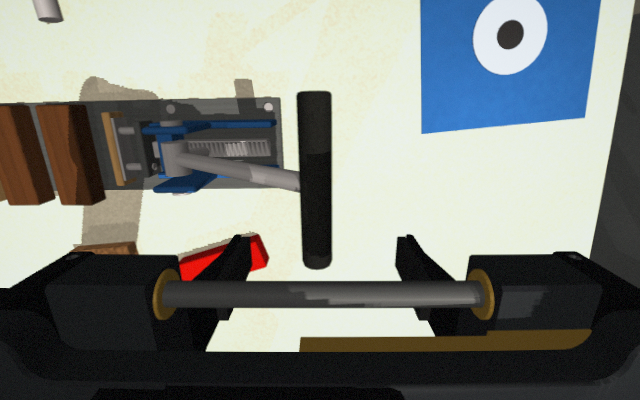

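The handle bar runs from (314,93) to (316,267), with the shank joining near (298,182). The bar lies between the fingers' columns.

Run:
```python
from h import *
np.set_printoptions(precision=4,suppress=True)
c=load('w4'); P=plane(c,[(314,94),(316,266)],.236); print(P,P.mean(0),np.linalg.norm(P[1]-P[0])); print(proj(c,[[.556,-.3085,.234]]))
```

```text
[[ 0.6436 -0.3154  0.236 ]
 [ 0.5146 -0.3024  0.236 ]] [ 0.5791 -0.3089  0.236 ] 0.1296361204999862
[[317.991  216.2329]]
```

Request:
step_arm --steps '[1,-3,-3.5,25,0,1,0,0,35,0,1,0,0,10,0,1,0,0,0,0,0,0,0,0,0,0,0,0,0,0,0,0,0,0,0,0,0,0,0,0,0,0,0,0,0,0,0,0,0,0,0,0,0,0,0,0,0,0,0,0]' --grip_force 40

```text
time_s: 11.3
tool_pos: [0.5536, -0.3068, 0.3999]
tool_rot: [179.8, -0.1, -5.7]
force: [1.3, -6.1, -0.2]
grip_width: 0.023
grasp_force: 40.0
```

Request:
step_arm --steps '[0,0,10.2,14.8,0,0,0,8.9,15.7,0,0,0,7.4,16.4,0,0,0,5.9,17,0,0,0,0,0,0]'

```text
time_s: 11.92
tool_pos: [0.5507, -0.3379, 0.3376]
tool_rot: [179.9, -0.1, -5.6]
force: [-3.5, -1.8, 11.3]
grip_width: 0.0226
grasp_force: 40.1
```

Tracking well, so I'll finish the stroke and ease back up.

Request:
step_arm --steps '[0,0,4.4,17.5,0,0,0,2.8,17.8,0,0,0,1.2,18,0,0,0,-0.5,18,0,0,0,0,1,0,0,0,0,0,0]'

```text
time_s: 12.68
tool_pos: [0.5498, -0.3473, 0.2667]
tool_rot: [179.7, -0.1, -5.7]
force: [-4.7, -3.1, 11.3]
grip_width: 0.0224
grasp_force: 38.9
```

Request:
step_arm --steps '[0,0,0.5,-19,0,0,0,-1.2,-18,0,0,0,-2.8,-17.8,0,0,0,-4.4,-17.5,0,0,0,-5.9,-17,0,0,0,-7.4,-16.4,0,0,0,-8.9,-15.7,0,0,0,-10.2,-14.8,0,0,0,0,0,0,0,0,0,0,0]'

```text
time_s: 13.92
tool_pos: [0.5536, -0.3077, 0.389]
tool_rot: [-179.9, 0.3, -5.7]
force: [16.0, -12.4, -41.8]
grip_width: 0.0218
grasp_force: 42.3
```

Run:
```python
from h import *
shot('side','d5');shot('scene','s5');shot('wrist','w5')
def cr(im,x,y,w,h,f): return cv2.resize(im[y:y+h,x:x+w],None,fx=f,fy=f,interpolation=cv2.INTER_CUBIC)
A=load('w5')['image']; B=cr(load('s5')['image'],190,160,140,130,1.5)
cv=np.zeros((600,640,3),np.uint8); cv[:400]=A; cv[400:595,:210]=B; C=cr(load('s5')['image'],165,85,100,65,3);cv[400:595,210:510]=C
cv2.imwrite('pics/m5.png',cv[:,:,::-1]);print(env.get_obs()['tool_pos'],env.get_obs()['force'])
```

```text
[ 0.55361828 -0.30771272  0.38896966] [ 15.58062377 -11.56288637 -41.04071797]
```

View pics/m5.png

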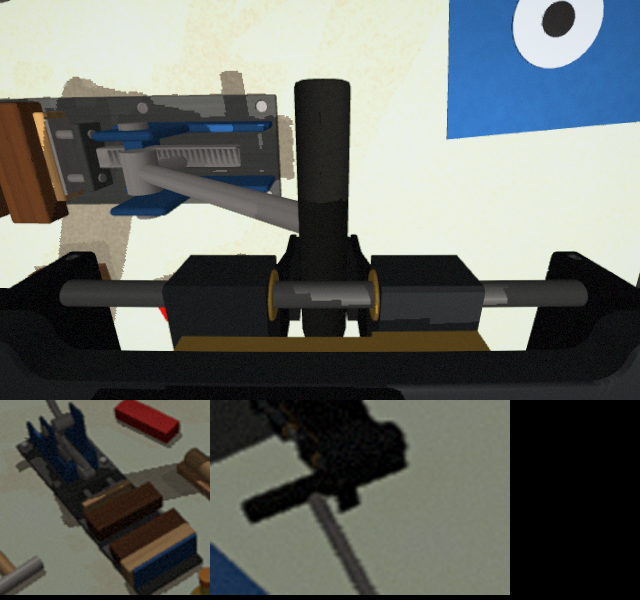

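Request:
step_arm --steps '[0,0,2,9,0,0,0,8.2,14.8,0,0,0,8.9,15.7,0,0,0,7.4,16.4,0,0,0,5.9,17,0,0,0,4.4,17.5,0,0,0,2.8,17.8,0,0,0,1.2,18,0,0,0,-0.5,18,0,0,0,-0.5,9,0,0,0,0,0,0]' --grip_force 60

```text
time_s: 15.45
tool_pos: [0.5492, -0.347, 0.25]
tool_rot: [179.7, 0.0, -5.7]
force: [-8.0, -3.7, 16.3]
grip_width: 0.0211
grasp_force: 60.6
```

Request:
step_arm --steps '[0,0,0,6,0,0,0,0,0,0]'

```text
time_s: 15.7
tool_pos: [0.5493, -0.3465, 0.2443]
tool_rot: [179.7, 0.0, -5.7]
force: [-7.5, -2.4, 14.8]
grip_width: 0.0213
grasp_force: 60.4
```

Run:
```python
from h import *
shot('scene','s6');shot('side','d6')
def cr(im,x,y,w,h,f): return cv2.resize(im[y:y+h,x:x+w],None,fx=f,fy=f,interpolation=cv2.INTER_CUBIC)
A=cr(load('s6')['image'],165,90,170,190,3); C=cr(load('d6')['image'],320,90,60,120,4)
cv=np.zeros((570,750,3),np.uint8); cv[:,:510]=A; cv[:480,510:]=C
cv2.imwrite('pics/m6.png',cv[:,:,::-1]);print(env.get_obs()['tool_pos'],env.get_obs()['force'])
```

```text
[ 0.54925817 -0.34646907  0.24432548] [-7.21092351 -3.05164399 15.00162165]
```

View pics/m6.png

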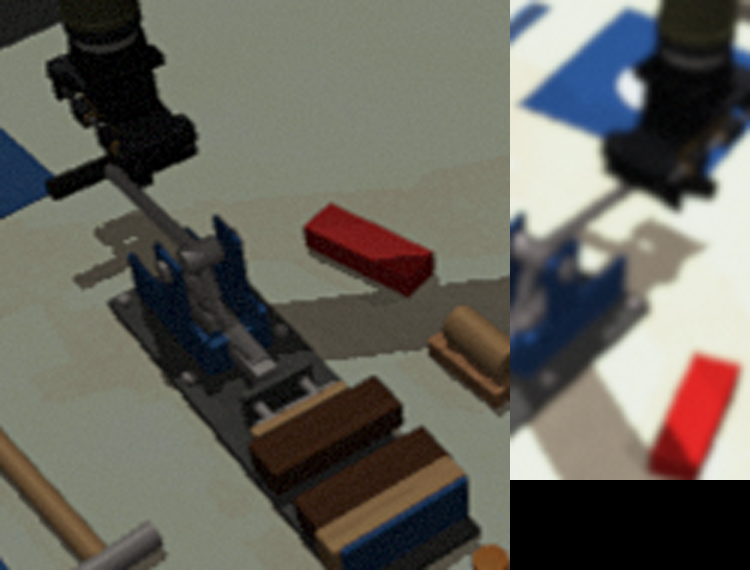

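The bar's free end is at about crop (50,187), which is scene (181.7,152.3). The pad is pressing the blank towards the mate. I'll work out the bar height from that end.

Run:
```python
from h import *
np.set_printoptions(precision=4,suppress=True)
s=load('s6'); th=np.radians(-5.6); x=np.array([np.cos(th),np.sin(th),0]);y=np.array([-np.sin(th),np.cos(th),0]); c0=np.array([.580,-.310,0])
piv=c0+.159*y; 
for L in (0,.4,.5,.55,.6,.65,.7,.75):
    f=np.arctan2(121,159)-L; p=piv-.2*np.cos(f)*y+np.array([0,0,.113+.2*np.sin(f)]); print(L,proj(s,[p,p+.065*x]).round(1).tolist(),p.round(3))
```

```text
0 [[198.6, 114.2], [177.6, 122.5]] [ 0.58  -0.31   0.234]
0.4 [[197.7, 128.3], [177.8, 136.6]] [ 0.577 -0.345  0.163]
0.5 [[198.4, 132.9], [178.6, 141.1]] [ 0.576 -0.349  0.143]
0.55 [[198.8, 135.3], [179.1, 143.5]] [ 0.576 -0.35   0.133]
0.6 [[199.3, 137.7], [179.7, 145.9]] [ 0.576 -0.351  0.123]
0.65 [[199.8, 140.2], [180.4, 148.4]] [ 0.576 -0.351  0.113]
0.7 [[200.4, 142.8], [181.1, 151.0]] [ 0.576 -0.351  0.103]
0.75 [[201.1, 145.4], [181.9, 153.6]] [ 0.576 -0.35   0.093]
```

Request:
step_arm --steps '[0,0,0.8,-15,0,0,0,0,-18,0,0,0,-1.2,-18,0,0,0,-2.8,-17.8,0,0,0,-4.4,-17.5,0,0,0,-5.9,-17,0,0,0,-7.4,-16.4,0,0,0,-8.9,-15.7,0,0,0,-10.2,-12,0,0,0,0,0,0]'

```text
time_s: 17.05
tool_pos: [0.5539, -0.3069, 0.3875]
tool_rot: [179.7, -0.1, -5.7]
force: [3.3, -13.9, -5.1]
grip_width: 0.0212
grasp_force: 60.5
```

Request:
step_arm --steps '[0,0,0,-4,0,0,0,0,0,0]'

```text
time_s: 17.3
tool_pos: [0.554, -0.3073, 0.3876]
tool_rot: [179.9, -0.0, -5.7]
force: [9.3, -16.7, -21.0]
grip_width: 0.0213
grasp_force: 60.7
```

Run:
```python
from h import *
c=shot('scene','s7'); im=c['image'][100:160,165:200].max(2); m=(im<45).astype(np.uint8)
n,l,st,ce=cv2.connectedComponentsWithStats(m)
for i in range(1,n):
    if st[i,4]>30:
        ys,xs=np.nonzero(l==i); k=xs<=xs.min()+2; print(st[i]+[165,100,0,0,0], 'left end',xs.min()+165,ys[k].mean()+100)
```

```text
[165 100  12   6  41] left end 165 102.1875
[176 100  24  26 223] left end 176 120.8
```

Request:
step_arm --steps '[0,0,10.2,17,0,0,0,8.9,15.7,0,0,0,7.4,16.4,0,0,0,5.9,17,0,0,0,4.4,17.5,0,0,0,2.8,17.8,0,0,0,1.2,18,0,0,0,-0.5,18,0,0,0,-0.8,14,0,0,0,0,0,0]'

```text
time_s: 18.6
tool_pos: [0.5499, -0.3466, 0.2439]
tool_rot: [179.7, -0.1, -5.8]
force: [-5.6, -9.8, 15.5]
grip_width: 0.0214
grasp_force: 60.6
```

Request:
step_arm --steps '[0,0,0.8,-14,0,0,0,0.5,-18,0,0,0,-1.2,-18,0,0,0,-2.8,-17.8,0,0,0,-4.4,-17.5,0,0,0,-5.9,-17,0,0,0,-7.4,-16.4,0,0,0,-8.9,-15.7,0,0,0,-8,-17,0,0,0,0,0,0]'

```text
time_s: 19.85
tool_pos: [0.5544, -0.3077, 0.3878]
tool_rot: [-180.0, -0.1, -5.6]
force: [10.5, -13.4, -19.8]
grip_width: 0.0211
grasp_force: 61.6
```

Request:
step_arm --steps '[0,0,8,17,0,0,0,8.9,15.7,0,0,0,7.4,16.4,0,0,0,5.9,17,0,0,0,4.4,17.5,0,0,0,2.8,17.8,0,0,0,1.2,18,0,0,0,-0.5,18,0,0,0,-0.8,14,0,0,0,0,0,0]'

```text
time_s: 21.1
tool_pos: [0.5502, -0.3468, 0.2442]
tool_rot: [179.7, -0.2, -5.7]
force: [-5.4, -9.3, 14.9]
grip_width: 0.0217
grasp_force: 60.9
```

Request:
step_arm --steps '[0,0,0.8,-14,0,0,0,0.5,-18,0,0,0,-1.2,-18,0,0,0,-2.8,-17.8,0,0,0,-4.4,-17.5,0,0,0,-5.9,-17,0,0,0,-7.4,-16.4,0,0,0,-8.9,-15.7,0,0,0,-8,-17,0,0,0,0,0,0]'

```text
time_s: 22.35
tool_pos: [0.5545, -0.3077, 0.3877]
tool_rot: [-180.0, -0.1, -5.6]
force: [12.4, -13.1, -20.1]
grip_width: 0.0212
grasp_force: 61.8
```

Run:
```python
from h import *
shot('scene','s8');shot('wrist','w8')
def cr(im,x,y,w,h,f): return cv2.resize(im[y:y+h,x:x+w],None,fx=f,fy=f,interpolation=cv2.INTER_CUBIC)
A=cr(load('s8')['image'],200,170,130,125,3.8); C=cr(load('w8')['image'],0,60,300,200,1)
cv=np.zeros((475,800,3),np.uint8); cv[:,:494]=A; cv[:200,496:796]=C
cv2.imwrite('pics/m8.png',cv[:,:,::-1]);print(env.get_obs()['tool_pos'],env.get_obs()['force'])
```

```text
[ 0.55450741 -0.30779624  0.38776091] [ 11.80875399 -14.02411199 -19.72848248]
```

View pics/m8.png

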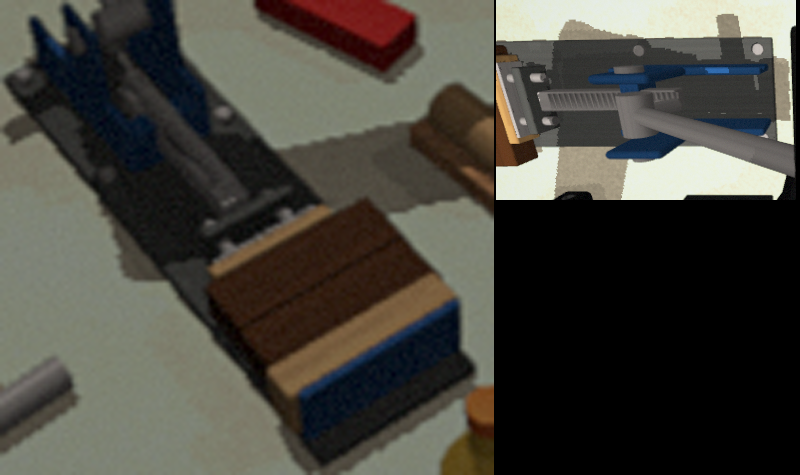

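The blanks are now closed up against the fence, but the pad still stands well off the ram head (crop gap from (215,270) to (205,230)). I'll do two more strokes.

Request:
step_arm --steps '[0,0,8,17,0,0,0,8.9,15.7,0,0,0,7.4,16.4,0,0,0,5.9,17,0,0,0,4.4,17.5,0,0,0,2.8,17.8,0,0,0,1.2,18,0,0,0,-0.5,18,0,0,0,-0.8,14,0,0,0,0,0,0]'

```text
time_s: 23.7
tool_pos: [0.5504, -0.3469, 0.2451]
tool_rot: [179.7, -0.2, -5.8]
force: [-4.9, -9.8, 18.6]
grip_width: 0.0221
grasp_force: 60.7
```

Request:
step_arm --steps '[0,0,0.8,-14,0,0,0,0.5,-18,0,0,0,-1.2,-18,0,0,0,-2.8,-17.8,0,0,0,-4.4,-17.5,0,0,0,-5.9,-17,0,0,0,-7.4,-16.4,0,0,0,-8.9,-15.7,0,0,0,-8,-17,0,0,0,0,0,0]'

```text
time_s: 24.95
tool_pos: [0.5545, -0.3077, 0.3877]
tool_rot: [-180.0, -0.1, -5.6]
force: [12.7, -13.2, -20.8]
grip_width: 0.0211
grasp_force: 61.9
```

Request:
step_arm --steps '[0,0,8,17,0,0,0,8.9,15.7,0,0,0,7.4,16.4,0,0,0,5.9,17,0,0,0,4.4,17.5,0,0,0,2.8,17.8,0,0,0,1.2,18,0,0,0,-0.5,18,0,0,0,-0.8,14,0,0,0,0,0,0]'

```text
time_s: 26.2
tool_pos: [0.55, -0.3464, 0.2439]
tool_rot: [179.7, -0.1, -5.7]
force: [-2.6, -10.2, 9.2]
grip_width: 0.0213
grasp_force: 60.2
```

Request:
step_arm --steps '[0,0,0.8,-14,0,0,0,0.5,-18,0,0,0,-1.2,-18,0,0,0,-2.8,-17.8,0,0,0,-4.4,-17.5,0,0,0,-5.9,-17,0,0,0,-7.4,-16.4,0,0,0,-8.9,-15.7,0,0,0,-8,-17,0,0,0,0,0,0]'

```text
time_s: 27.45
tool_pos: [0.5545, -0.3076, 0.3879]
tool_rot: [-180.0, -0.1, -5.6]
force: [12.9, -12.5, -19.9]
grip_width: 0.0214
grasp_force: 61.6
```

Run:
```python
from h import *
shot('scene','s9');shot('wrist','w9')
def cr(im,x,y,w,h,f): return cv2.resize(im[y:y+h,x:x+w],None,fx=f,fy=f,interpolation=cv2.INTER_CUBIC)
A=cr(load('s9')['image'],200,170,130,125,3.8); C=cr(load('w9')['image'],0,60,300,200,1)
cv=np.zeros((475,800,3),np.uint8); cv[:,:494]=A; cv[:200,496:796]=C
cv2.imwrite('pics/m9.png',cv[:,:,::-1]);print(env.get_obs()['tool_pos'],env.get_obs()['force'])
```

```text
[ 0.55447151 -0.30774615  0.38787583] [ 11.81242285 -12.72158204 -19.08964168]
```

View pics/m9.png

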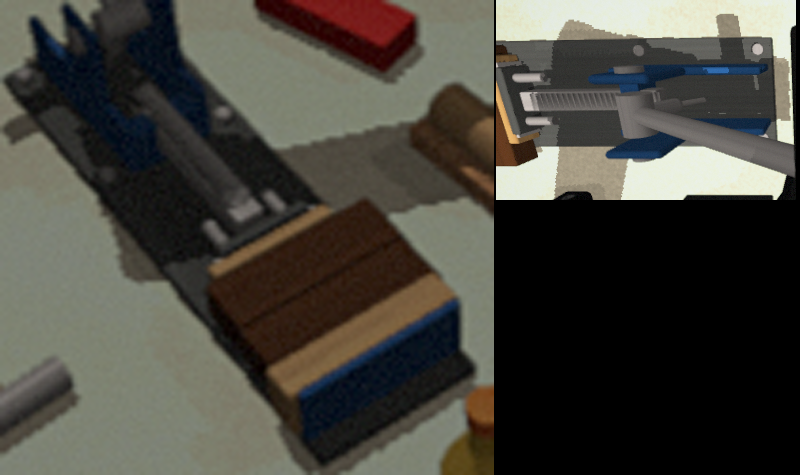

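The pad is now almost against the ram head, with the pins standing out behind it. The last stroke took only 9 N, so the pawl slipped. Now I'll let go and back off upwards.

Request:
step_arm --steps '[0,0,3,3,0,0,0,0,0,0,0.5,0,0,0,0,1,0,0,0,0,1,0,0,0,0,1,0,0,0,0,1,0,0,-20,0,1,0,0,-40,0,1,0,0,-40,0,1,0,0,0,0,1,0,0,0,0]'

```text
time_s: 28.92
tool_pos: [0.5535, -0.3091, 0.4897]
tool_rot: [180.0, -0.0, -5.5]
force: [-0.9, 0.1, -0.2]
grip_width: 0.0863
grasp_force: 0.0
```

Run:
```python
from h import *
c=shot('scene','s10'); im=c['image'][100:160,165:200].max(2); m=(im<45).astype(np.uint8)
n,l,st,ce=cv2.connectedComponentsWithStats(m)
for i in range(1,n):
    if st[i,4]>30:
        ys,xs=np.nonzero(l==i); k=xs<=xs.min()+2; print('left end',xs.min()+165,ys[k].mean()+100)
a=load('s9')['image'][220:285,240:330].astype(int);b=c['image'][220:285,240:330].astype(int); print('change',abs(a-b).mean())
print(env.sign_off())
```

```text
left end 165 102.1875
left end 176 120.8
change 6.733732193732194
the job is handed in; nothing more can be done
None
```

I handed the job in at about 29 s. The last pictures show both blanks closed up against the fence and the pad almost against the ram head, after six strokes (the first possibly a little short of full). The handle is up and released; I wasn't shown a verdict.

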